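# Check the pop-up lid of a storage box

## Task

Before the wide, low flip-lid storage box goes on sale, check its catch: press its thumb button down so that the lid pops up fully open, then push the lid back down until it snaps shut and stays shut. Leave the slim, tall box closed.

Things in the scene. Friction and masses are not known exactly. Their poses are not given: they have to be found in the camera images.
- wide_box: Box to check: the wider, lower of two white boxes with grey lids; fixed. 180 (x) x 150 (y) x 100 mm high. Origin: centre of underside, z up; -x is the button end, roughly facing the robot. Lid shut: flat plate, top at z 108, from front edge x -35 to hinge at x 80, z 100 mm; 134 wide; hollow below. Ahead of x -43 is a fixed white shoulder, top z 100, carrying the button.
- wide_button (a joint): Its thumb button, a grey pad 30 (x) x 44 (y) mm, centre x -66, y 0, top z 108 mm in the box frame. It slides down against a spring: 0 m up, 0.007 m fully down. It draws back a claw (x -43 to -31, 36 mm wide, up to z 122) that hooks over the lid's front edge; the claw lets go 2 to 4 mm down. About 3 N does it, 4 N bottoms it. Springs back when released.
- wide_lid (a joint): Its lid: 0 rad shut, 0.85 open (stop): front edge then 76 mm ahead of the hinge line and 90 mm above it. A spring lifts it within 1 s of the claw letting go. Push straight down on its middle (55 mm ahead of the hinge line: x 25, y 0 in the box frame) with 8 to 15 N: it swings shut and the claw snaps over its edge at the very bottom; if not caught it springs up again.
- slim_lid (a joint): Lid of the other box, a bystander of the same plastics: 180 mm long, 90 mm wide, 150 mm high, with the same kind of button and lid. 0 rad shut, 0.85 open. It must stay shut.

How it is judged:
On the way, in this order (a step that is already met when the one before it is completed fails the run):
1. the wide box's thumb button is pressed down (value of joint wide_button above 0.0015 m).
2. the wide box's lid has popped up fully open (value of joint wide_lid above 0.75 rad), for 0.1 s.
At the end, for the whole second after the job is handed in: The wide box's lid is shut under its claw (within 0.05 rad, about 6 mm at its front edge) and stays so by itself, its button is back up (within 2 mm), and the slim box's lid is shut (within 0.05 rad) (value of joint each of wide_lid, slim_lid below 0.05 rad and value of joint wide_button below 0.002 m); the robot touches nothing.
It fails at once if the slim box's lid is opened (value of joint slim_lid above 0.15 rad).
It also fails if it takes over 40 s, if anything falls off the work surface, if the arm or the gripper's body presses on something with over 40 N, if the wrist force passes 120 N, or if a joint passes its speed limit or range.

## Robot

A 6-joint arm with a two-finger parallel gripper is mounted at the origin on the work surface. World frame = base frame: x ahead of the robot, y to its left, z up, the work surface at z = 0. Lengths are in m, angles in rad, forces in N, time in s.
With the tool pointing down it reaches from about 0.25 to 0.775 m from the base axis. Payload 4 kg.
Tool frame: the origin (TCP) lies at the very end of the fingers, on their centre line; the grasp point (between the pads) lies 19 mm behind it; z points along the fingers, y is the line along which they close (so a half turn about z gives the same grasp; the last joint's range is limited). The gripper opens to 85 mm and grips with 20 to 120 N. Pads are 22 mm wide; open, the fingers measure 114 mm over their backs; the gripper's body (76 mm by 85 mm) begins 54 mm behind the grasp point. The pads swing forward as they close: fully open they stand 13 mm farther back than shut.
Start: joints at [1.032, 0.087, 1.371, -0, 1.684, -0.103], TCP at [0.232, 0.499, 0.231] pointing down, gripper open.
Joint ranges: [-3.1, 3.1], [-0.76, 2.03], [0.27, 2.55], [-1.08, 4.22], [0.17, 2.65], [-2.57, 2.57]. Speed limits (rad/s): [2.79, 2.79, 3.14, 3.14, 3.14, 3.14].

## Interface

Orientations are given as a 3x3 rotation matrix whose columns are the frame's x, y, z axes.
In Python, from rig import robot gives the robot as it stands. The module is installed in compiled form; this text tells all that it offers.
- The arm moves only by the tool servo_tool, never from a script. Its arguments are lists of equal length, an entry for each row: "delta_pos": the shift along the tool's x, y, z in m, a list of three; "roll": the turn about the tool's z in rad; "jaw": the gripper command: -1 is fully open, 1 is shut, values between are in proportion. A call has 1 to 12 rows; each row is the pose to reach, as a shift and turn from the pose commanded when the call began, along the tool's axes at that moment; what a row does not reach only later rows make up. A row lasts 1/12 s, in which the tool goes at most 41.7 mm and 7.16 degrees, less where a joint would pass 70% of its speed; a pose out of reach is approached as far as the arm can. A call with a gripper value outside its range is refused whole. The fingers move at their own pace and stop on an object; "force" is the grip in N (left out, the last holds). Time passes only in rows, so rows that repeat a pose let the fingers close. It gives the time, the measured TCP pose, the force, the opening and the grip force at its end, in the units of the state.
- robot.read_state(): the state, without advancing time (a new reading comes with each control period).
- robot.snapshot(name): name is "scene" or "side" or "wrist"; returns a dict with "color" (420x560x3 uint8, red, green, blue), "z_map" (420x560 float32, m along the optical axis (not along the pixel's ray), 0 where there is no reading), "intrinsics" (3x3 intrinsics, pixels), "dist" ([k1, k2, p1, p2, k3] as OpenCV has them; the pictures are not rectified), "view" (4x4, takes a point from world to camera coordinates). Camera axes: x right, y down, z forward; pixel columns grow to the right and rows downward; lengths in m; the calibration is good to about 2 mm. A picture is of the moment at which its call begins.
- robot.hand_in(): hands the job in; it is judged then, once.
The state is a dict: "time": time; "qpos": joint angles; "joint_velocities": joint speeds; "joint_torque": joint torques, N m; "tool_pos": TCP position; "tcp_rot": TCP orientation; "force": force on the tool from outside, world axes, zero at the start; "moment": the same for the moment, N m; "grip_width": finger opening in m; "gripper_force": force on a finger pad.
Only numpy, scipy, OpenCV 4.12 (cv2) and the standard library are available. Lean on these libraries where they do the work, as an engineer would, in place of code of your own. Each camera call takes 0.05 s, during which the arm holds its last target. There are 200 camera calls.

## Working session

There is one attempt and no reset: what is moved stays moved. The work goes in short steps, Python scripts to look and compute and a tool call to move; the robot and the scene stay as the last step left them, time stands still between calls to the robot, and variables do not carry over. Pictures are saved under pics/ and viewed, at most 10 in all, crops included, and the job is handed in when it is done.

Besides the shell and the picture viewer there is one more tool, called after "Request:" in YAML: its name, and indented under it one key for each argument. servo_tool: Moves the arm, as the interface text tells. Its arguments: {"type":"object","properties":{"delta_pos":{"type":"array"},"roll":{"type":"array"},"jaw":{"type":"array"},"force":{"type":"number"}},"required":["delta_pos","roll","jaw"]}

```bash
mkdir -p pics; cat > h.py <<'E'
import numpy as np, cv2
from rig import robot
def snap(n,f):
    s=robot.snapshot(n); cv2.imwrite(f'pics/{f}.png',s['color'][:,:,::-1]); np.savez(f'pics/{f}.npz',**s); return s
def pts(s,uv):
    uv=np.array(uv,float).reshape(-1,1,2); n=cv2.undistortPoints(uv,s['intrinsics'],s['dist']).reshape(-1,2)
    T=np.linalg.inv(s['view']); out=[]
    for (u,v),(x,y) in zip(uv.reshape(-1,2),n):
        u,v=int(round(u)),int(round(v)); w=s['z_map'][v-1:v+2,u-1:u+2]; z=np.median(w[w>0]) if (w>0).any() else np.nan
        out.append((T@[x*z,y*z,z,1])[:3])
    return np.array(out)
E
python3 - <<'E'
from h import *
snap('scene','a'); snap('side','b')
st=robot.read_state(); print(st['time'],st['tool_pos'],np.round(st['tcp_rot'],3),st['force'])
E
```

```text
0.1 [0.23192224 0.49820713 0.23023563] [[-0.907  0.422 -0.001]
 [ 0.422  0.907 -0.002]
 [ 0.    -0.002 -1.   ]] [0.63361861 0.3293105  0.20446848]
```

View pics/a.png

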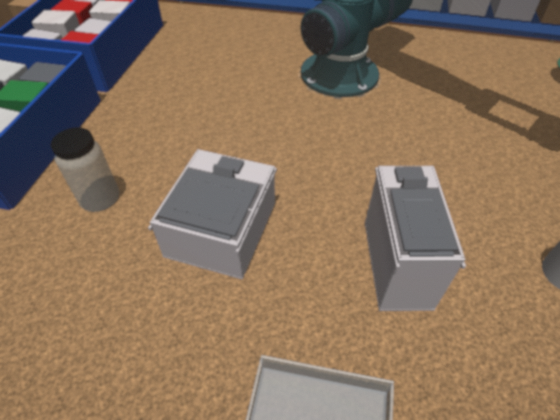

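View pics/b.png

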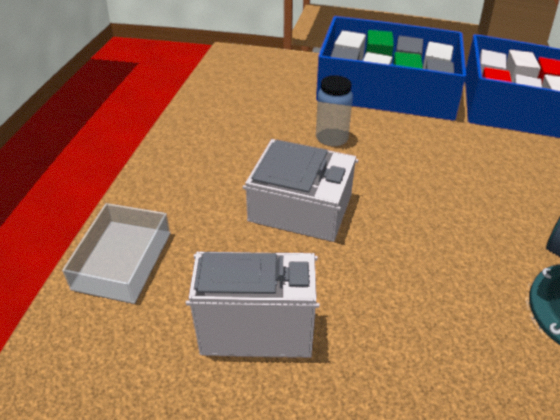

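The scene view shows the wide box at the left, with its button at about (229,167) and lid centre at about (210,203). The slim box is at the right, button at (410,177). I'll enlarge the wide box.

```bash
python3 - <<'E'
import cv2
a=cv2.imread('pics/a.png')[140:280,140:290]; cv2.imwrite('pics/c.png',cv2.resize(a,None,fx=4,fy=4,interpolation=cv2.INTER_CUBIC))
E
```

```text
(no output)
```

View pics/c.png

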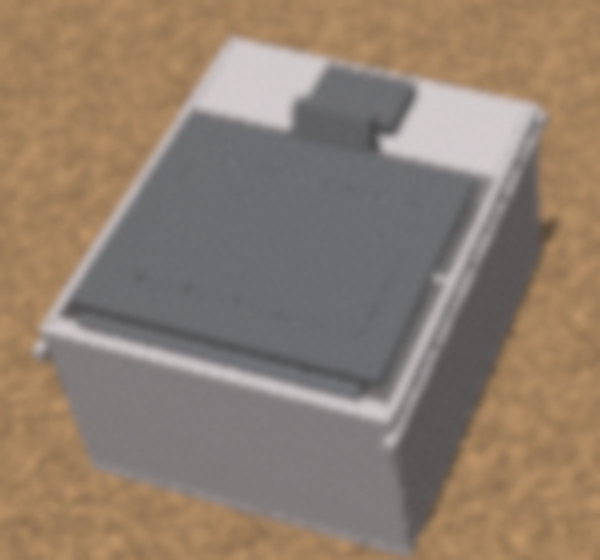

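```bash
cat >> h.py <<'E'
def fit(s,P,U,x0):
    from scipy.optimize import least_squares
    P=np.array(P,float)/1000; U=np.array(U,float); R,_=cv2.Rodrigues(s['view'][:3,:3].copy())
    def W(q): c,k=np.cos(q[2]),np.sin(q[2]); return P@np.array([[c,-k,0],[k,c,0],[0,0,1]]).T+[q[0],q[1],0]
    f=lambda q:(cv2.projectPoints(W(q),R,s['view'][:3,3].copy(),s['intrinsics'],s['dist'])[0].reshape(-1,2)-U).ravel()
    r=least_squares(f,x0,loss='soft_l1'); return r.x,np.round(r.fun.reshape(-1,2),1)
def loc(q,p): c,k=np.cos(q[2]),np.sin(q[2]); return np.array([q[0]+c*p[0]-k*p[1],q[1]+k*p[0]+c*p[1]])
E
python3 - <<'E'
from h import *
s=dict(np.load('pics/a.npz'))
C=np.array([(232,40),(543,108),(45,328),(195,112),(485,180),(375,378),(75,305)])/4+140
P=[(-90,-75,100),(-90,75,100),(90,-75,100),(-35,-67,108),(-35,67,108),(80,67,108),(80,-67,108)]
d=pts(s,[(229,165),(210,203),(202,158),(225,150),(410,175),(340,200)]); print(d.round(3))
q,r=fit(s,P,C,[d[1][0],d[1][1],0]); print(q,r.tolist())
for p in [(-.066,0),(.025,0),(0,0)]: print(loc(q,p))
B=robot.read_state(); Rt=B['tcp_rot']
for p in [(-.066,0),(.025,0)]:
    t=np.array([*loc(q,p),.2]); print('tool',Rt.T@(t-B['tool_pos']))
print('tool yaw x', np.arctan2(Rt[1,0],Rt[0,0]))
E
```

```text
[[ 0.499 -0.143  0.108]
 [ 0.59  -0.148  0.109]
 [ 0.484 -0.199  0.101]
 [ 0.35  -0.207  0.   ]
 [ 0.511  0.157  0.159]
 [ 0.443  0.057  0.   ]]
[ 0.55982776 -0.14743665 -0.09694359] [[0.6, -0.5], [0.1, -0.3], [-0.8, 0.7], [0.0, -0.8], [-0.1, -0.9], [2.3, 2.4], [-1.8, -0.2]]
[ 0.49413765 -0.14104839]
[ 0.58471038 -0.14985644]
[ 0.55982776 -0.14743665]
tool [-0.50755307 -0.46876806  0.03106628]
tool [-0.59337925 -0.43852143  0.03098497]
tool yaw x 2.7058212943702338
```

Request:
servo_tool:
  delta_pos:
    - [-0.25, -0.235, -0.02]
    - [-0.25, -0.235, -0.02]
    - [-0.25, -0.235, -0.02]
    - [-0.25, -0.235, -0.02]
    - [-0.25, -0.235, -0.02]
    - [-0.25, -0.235, -0.02]
    - [-0.507, -0.469, -0.02]
    - [-0.507, -0.469, -0.02]
    - [-0.507, -0.469, -0.02]
    - [-0.507, -0.469, -0.02]
    - [-0.507, -0.469, -0.02]
    - [-0.507, -0.469, -0.02]
  roll: [0, -0.1, -0.2, -0.3, -0.34, -0.34, -0.34, -0.34, -0.34, -0.34, -0.34, -0.34]
  jaw: [1, 1, 1, 1, 1, 1, 1, 1, 1, 1, 1, 1]
  force: 30

```text
time: 1.1
tool_pos: [0.4206, 0.034, 0.2487]
tcp_rot: [[-0.995, 0.096, 0.0], [0.096, 0.995, 0.0], [-0.0, 0.0, -1.0]]
force: [1.0, 0.4, 0.5]
grip_width: 0.0
gripper_force: 0.0
```

Request:
servo_tool:
  delta_pos:
    - [-0.06, -0.12, 0]
    - [-0.06, -0.12, 0]
    - [-0.06, -0.12, 0]
    - [-0.06, -0.12, 0]
    - [-0.06, -0.12, 0]
    - [-0.06, -0.12, 0]
    - [-0.06, -0.12, 0]
  roll: [0, 0, 0, 0, 0, 0, 0]
  jaw: [1, 1, 1, 1, 1, 1, 1]

```text
time: 1.68
tool_pos: [0.4684, -0.0879, 0.2488]
tcp_rot: [[-0.996, 0.094, -0.0], [0.094, 0.996, 0.001], [0.001, 0.001, -1.0]]
force: [-0.5, -0.2, 0.7]
grip_width: -0.0003
gripper_force: 0.0
```

```bash
cat > go.py <<'E'
from h import *
q=[0.5598,-0.1474,-0.0969]; B=robot.read_state(); R=B['tcp_rot']
for n,p in [('button',(-.067,0)),('lid',(.025,0))]: print(n,(R.T@(np.array([*loc(q,p),.108])-B['tool_pos'])).round(4))
E
python3 go.py
```

```text
button [-0.0297 -0.0506  0.1407]
lid [-0.1217 -0.0509  0.1407]
```

Request:
servo_tool:
  delta_pos:
    - [-0.03, -0.051, 0.03]
    - [-0.03, -0.051, 0.06]
    - [-0.03, -0.051, 0.09]
    - [-0.03, -0.051, 0.12]
    - [-0.03, -0.051, 0.12]
    - [-0.03, -0.051, 0.12]
    - [-0.03, -0.051, 0.12]
  roll: [0, 0, 0, 0, 0, 0, 0]
  jaw: [1, 1, 1, 1, 1, 1, 1]

```text
time: 2.27
tool_pos: [0.495, -0.1419, 0.1314]
tcp_rot: [[-0.996, 0.094, 0.003], [0.094, 0.996, -0.001], [-0.004, -0.001, -1.0]]
force: [-0.4, -0.6, 0.3]
grip_width: -0.0001
gripper_force: 0.0
```

```bash
python3 go.py; python3 - <<'E'
from h import *
a=snap('scene','d')['color'][120:260,140:290,::-1]; b=snap('side','e')['color'][100:240,230:380,::-1]
cv2.imwrite('pics/f.png',cv2.resize(np.hstack([a,b]),None,fx=2.6,fy=2.6,interpolation=cv2.INTER_CUBIC))
E
```

```text
button [0.002  0.0009 0.0234]
lid [-0.09    0.0006  0.0237]
```

View pics/f.png

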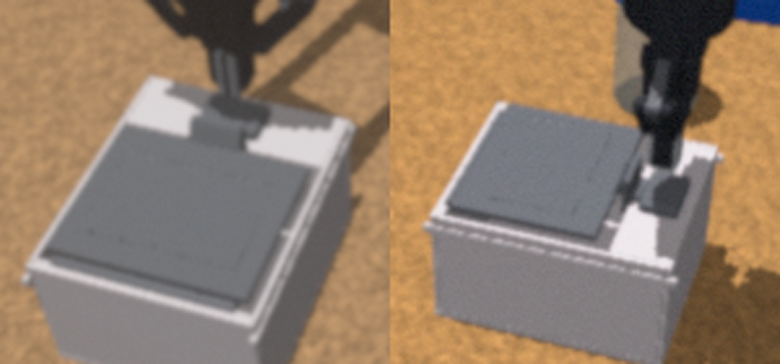

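The fingertips stand over the button pad in both views (left panel tip at about (238,95), right panel at about (662,165)), clear of the claw. Next I press down.

Request:
servo_tool:
  delta_pos:
    - [0.002, 0.001, 0.01]
    - [0.002, 0.001, 0.016]
    - [0.002, 0.001, 0.019]
    - [0.002, 0.001, 0.021]
    - [0.002, 0.001, 0.022]
    - [0.002, 0.001, 0.023]
    - [0.002, 0.001, 0.024]
    - [0.002, 0.001, 0.024]
  roll: [0, 0, 0, 0, 0, 0, 0, 0]
  jaw: [1, 1, 1, 1, 1, 1, 1, 1]

```text
time: 3.03
tool_pos: [0.492, -0.1417, 0.105]
tcp_rot: [[-0.995, 0.096, 0.0], [0.096, 0.995, 0.0], [-0.0, 0.0, -1.0]]
force: [-1.0, 0.8, 1.7]
grip_width: 0.0001
gripper_force: 1.0
```

Request:
servo_tool:
  delta_pos:
    - [0, 0, 0.001]
    - [0, 0, 0.002]
    - [0, 0, 0.0025]
    - [0, 0, 0.0025]
    - [0, 0, 0.0025]
    - [0, 0, 0.0025]
    - [0, 0, 0.0025]
    - [0, 0, 0.0025]
  roll: [0, 0, 0, 0, 0, 0, 0, 0]
  jaw: [1, 1, 1, 1, 1, 1, 1, 1]

```text
time: 3.7
tool_pos: [0.4921, -0.1417, 0.1026]
tcp_rot: [[-0.995, 0.096, 0.0], [0.096, 0.995, -0.0], [-0.001, -0.0, -1.0]]
force: [-0.8, 0.4, 3.9]
grip_width: 0.0001
gripper_force: 1.6
```

```bash
python3 - <<'E'
from h import *
s=snap('scene','g'); b=snap('side','i')
print(pts(s,[(210,203),(215,190),(200,215),(225,210)]).round(3), robot.read_state()['force'])
a=s['color'][100:260,130:290,::-1]; b=b['color'][80:240,230:390,::-1]
cv2.imwrite('pics/j.png',cv2.resize(np.hstack([a,b]),None,fx=2.5,fy=2.5,interpolation=cv2.INTER_CUBIC))
E
```

```text
[[ 0.616 -0.135  0.141]
 [ 0.602 -0.13   0.157]
 [ 0.628 -0.149  0.124]
 [ 0.621 -0.11   0.137]] [-0.8094357   0.19021421  2.9420099 ]
```

View pics/j.png

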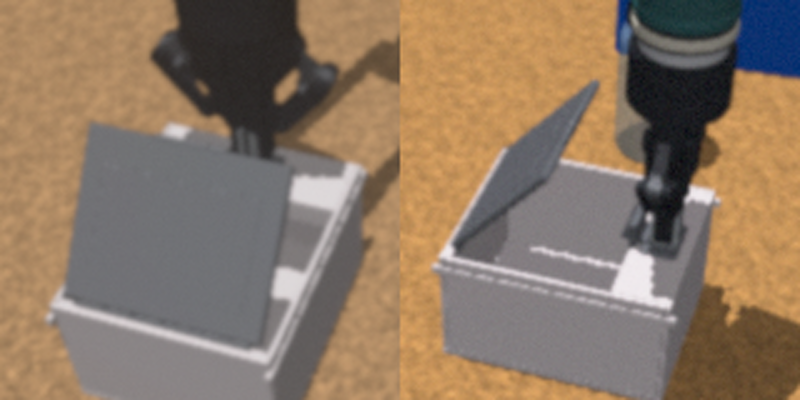

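The lid has popped fully open: its front edge is raised at about (595,85) in the right panel. The depth slope gives about 0.86 rad. I'll go up first, then over.

Request:
servo_tool:
  delta_pos:
    - [0, 0, -0.03]
    - [0, 0, -0.07]
    - [0, 0, -0.11]
    - [0, 0, -0.13]
    - [0, 0, -0.13]
    - [-0.03, 0, -0.13]
    - [-0.06, 0, -0.13]
    - [-0.093, 0, -0.13]
    - [-0.093, 0, -0.13]
    - [-0.093, 0, -0.13]
    - [-0.093, 0, -0.13]
  roll: [0, 0, 0, 0, 0, 0, 0, 0, 0, 0, 0]
  jaw: [1, 1, 1, 1, 1, 1, 1, 1, 1, 1, 1]

```text
time: 4.72
tool_pos: [0.5838, -0.1504, 0.2306]
tcp_rot: [[-0.995, 0.096, -0.003], [0.096, 0.995, 0.001], [0.003, 0.001, -1.0]]
force: [0.1, 0.2, 0.7]
grip_width: -0.0001
gripper_force: 0.0
```

```bash
python3 go.py
```

```text
button [0.0908 0.0006 0.1229]
lid [-0.0012  0.0005  0.1226]
```

Request:
servo_tool:
  delta_pos:
    - [-0.001, 0, 0.012]
    - [-0.001, 0, 0.025]
    - [-0.001, 0, 0.038]
    - [-0.001, 0, 0.05]
    - [-0.001, 0, 0.062]
    - [-0.001, 0, 0.074]
    - [-0.001, 0, 0.085]
    - [-0.001, 0, 0.095]
    - [-0.001, 0, 0.104]
    - [-0.001, 0, 0.11]
    - [-0.001, 0, 0.115]
    - [-0.001, 0, 0.115]
  roll: [0, 0, 0, 0, 0, 0, 0, 0, 0, 0, 0, 0]
  jaw: [1, 1, 1, 1, 1, 1, 1, 1, 1, 1, 1, 1]

```text
time: 5.72
tool_pos: [0.5851, -0.1505, 0.116]
tcp_rot: [[-0.995, 0.096, -0.002], [0.096, 0.995, 0.001], [0.002, 0.0, -1.0]]
force: [-0.5, 0.5, 2.2]
grip_width: -0.0001
gripper_force: 0.7
```

Request:
servo_tool:
  delta_pos:
    - [0, 0, 0.003]
    - [0, 0, 0.005]
    - [0, 0, 0.006]
    - [0, 0, 0.007]
    - [0, 0, 0.008]
    - [0, 0, 0.008]
    - [0, 0, 0.008]
  roll: [0, 0, 0, 0, 0, 0, 0]
  jaw: [1, 1, 1, 1, 1, 1, 1]

```text
time: 6.3
tool_pos: [0.5855, -0.1507, 0.1114]
tcp_rot: [[-0.995, 0.096, 0.001], [0.096, 0.995, -0.001], [-0.001, -0.0, -1.0]]
force: [-3.7, 0.8, 7.4]
grip_width: -0.0003
gripper_force: 3.5
```

Request:
servo_tool:
  delta_pos:
    - [0, 0, 0.001]
    - [0, 0, 0.002]
    - [0, 0, 0.003]
    - [0, 0, 0.003]
    - [0, 0, 0.003]
  roll: [0, 0, 0, 0, 0]
  jaw: [1, 1, 1, 1, 1]

```text
time: 6.72
tool_pos: [0.5857, -0.1508, 0.1079]
tcp_rot: [[-0.995, 0.096, 0.001], [0.096, 0.995, -0.001], [-0.001, -0.0, -1.0]]
force: [-3.7, 0.1, 7.0]
grip_width: 0.0002
gripper_force: 3.3
```

Request:
servo_tool:
  delta_pos:
    - [0, 0, 0.001]
    - [0, 0, 0.002]
    - [0, 0, 0.002]
    - [0, 0, 0.002]
    - [0, 0, 0.002]
  roll: [0, 0, 0, 0, 0]
  jaw: [1, 1, 1, 1, 1]

```text
time: 7.13
tool_pos: [0.5857, -0.1508, 0.1077]
tcp_rot: [[-0.995, 0.096, 0.002], [0.096, 0.995, -0.001], [-0.002, -0.001, -1.0]]
force: [-5.3, 1.0, 12.4]
grip_width: 0.0001
gripper_force: 6.1
```

Request:
servo_tool:
  delta_pos:
    - [0, 0, 0.001]
    - [0, 0, 0.001]
    - [0, 0, 0.001]
    - [0, 0, -0.005]
    - [0, 0, -0.02]
    - [0, 0, -0.05]
    - [0, 0, -0.08]
    - [0, 0, -0.11]
    - [0, 0, -0.12]
    - [0, 0, -0.12]
    - [0, 0, -0.12]
    - [0, 0, -0.12]
  roll: [0, 0, 0, 0, 0, 0, 0, 0, 0, 0, 0, 0]
  jaw: [1, 1, 1, 1, 1, 1, 1, 1, 1, 1, 1, 1]

```text
time: 8.13
tool_pos: [0.5847, -0.1503, 0.2216]
tcp_rot: [[-0.995, 0.096, -0.004], [0.096, 0.995, 0.002], [0.004, 0.001, -1.0]]
force: [-0.4, 0.3, -1.0]
grip_width: 0.0001
gripper_force: 0.0
```

```bash
python3 - <<'E'
from h import *
s=snap('scene','k'); b=snap('side','l')
print(pts(s,[(210,203),(200,195),(200,215),(225,210),(410,177),(420,220)]).round(3), robot.read_state()['force'])
a=s['color'][100:260,130:290,::-1]; b=b['color'][100:260,230:390,::-1]
cv2.imwrite('pics/m.png',cv2.resize(np.hstack([a,b]),None,fx=2.5,fy=2.5,interpolation=cv2.INTER_CUBIC))
E
```

```text
[[ 0.591 -0.148  0.109]
 [ 0.577 -0.17   0.109]
 [ 0.617 -0.156  0.109]
 [ 0.6   -0.12   0.11 ]
 [ 0.529  0.154  0.173]
 [ 0.599  0.172  0.16 ]] [-0.40137116 -0.20682397 -0.42731505]
```

View pics/m.png

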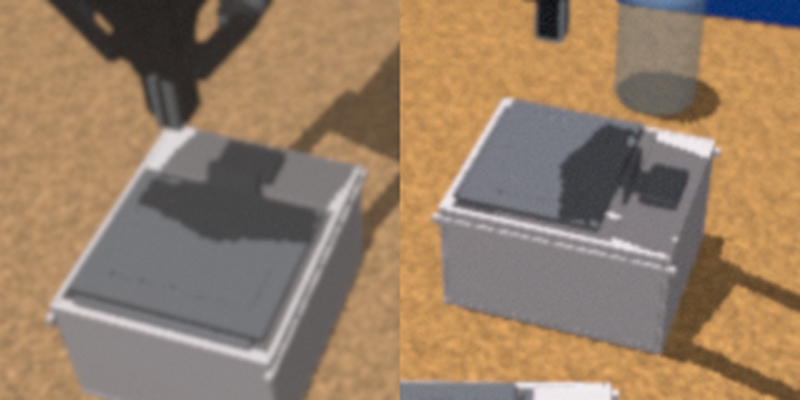

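The lid lies flat at z 0.109 with the gripper well clear, and the slim lid is flat at 0.16. I'll confirm the lid and button heights a moment later, then hand in.

```bash
python3 - <<'E'
from h import *
for i in range(6): s=robot.snapshot('scene')
z=pts(s,[(229,165),(231,163),(210,203),(200,195)])
print(z.round(4))
if (abs(z[:,2]-.109)<.004).all(): print(robot.hand_in())
E
```

```text
[[ 0.4993 -0.1432  0.1088]
 [ 0.4934 -0.1414  0.1084]
 [ 0.5904 -0.1479  0.1091]
 [ 0.5769 -0.1696  0.1088]]
the job is handed in; nothing more can be done
None
```

The wide box's catch works: the button popped the lid fully open, and pushed back down it snapped shut, with the lid flat and the button back up at the last check. The slim box stayed closed, and the job is handed in; the hand-in call returned no verdict.

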